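Fit the sample carousel on the analyser's drive spindle

TASK

Put the analyser's sample carousel back on its drive spindle: lower it over the spindle, turn it with light pressure until its keyways drop over the drive keys, and bring it gently down until it sits fully home. Then turn the seated carousel so that its handle lines up with the index ribs at the front and back of the well (either way round), let go, and leave everything else on the desk where it is.

Things in the scene. Friction and masses are not known exactly. Their poses are not given: they have to be found in the camera images.
- carousel: Sample carousel, 0.28 to 0.44 kg: grey plastic, top plate 150 mm across with 20 tube holes round the rim (its top face 40 mm above the underside), base plate 140 mm across, black wing handle on top. Origin: centre of the underside; z up, x along the handle. It stands on the desk on its base plate.
- carousel_handle (a point): Point inside the carousel's handle where it is best pinched, 66 mm above the underside; axes as the carousel's. The handle is a flat bar 60 mm long (x), 12 mm thick (y), standing 40 to 80 mm above the underside; a boss 48 mm wide and 3 mm thick lies round its foot. Pinch the flats with the fingertips no lower than 45 mm above the underside.
- carousel_bore (a point): Mouth of the hub's bore, centre of the carousel's underside (same place and axes as the carousel). Bore 18.4 mm wide, 36 mm deep, with two opposite keyways, 7.4 mm wide, reaching 15 mm from the axis, running the full depth along x, in line with the handle: a half turn changes nothing.
- analyser: Bench analyser, fixed. White housing 300 mm deep (x), y from -270 to +115 mm; origin on the desk under the spindle axis, -x its front, deck 95 mm high. Round well 176 mm across about the spindle; two index ribs, 30 x 6 mm, 3 mm high, on the deck before and behind the well, on the x axis. Beyond y = -130 mm a tower 150 mm high, and on it a parked sampling arm up to 240 mm (y about -205).
- spindle_seat (a point): Centre of the top face of the spindle's rubber-faced flange (56 mm across), 60 mm above the desk: the carousel's underside rests here when fully home. Axes as the analyser's, whatever the spindle's angle. Pressing the carousel on the analyser with over 45 N is forcing it. Flange, shaft and keys turn together against a drag of about 0.08 N m, and stay where they are left.
- spindle_top (a point): Top of the upright steel shaft, 34 mm above the seat; axes as the analyser's. Shaft 16 mm thick, its top 8 mm tapered to 7 mm. At its foot two keys, opposite, 5 mm wide, 8 mm high (edges chamfered 1.4 mm), reach 13.5 mm from the axis; the hub rests on them, 8 mm too high, when out of line by over 0.2 rad. Their angle is not measured: anywhere over 25 deg off the ribs' line. If the hub bears with under 7 N the keys stay put; over 15 N it carries them round.
- tube_rack: White rack of capped tubes, 75 x 161 mm, 98 mm high; origin: centre of underside. Leave alone.
- reagent_bottle: White bottle, 58 mm across, 125 mm high; origin: centre of underside. Leave alone.
- pen_cup: Round orange pen pot, 94 mm across, 70 mm high, pens to about 155 mm; origin: centre of underside. Leave alone.
- glue_bottle: Small white glue bottle with a conical cap, 38 mm across, 108 mm high; origin: centre of underside. Leave alone.
- stapler: Stapler, 130 x 34 mm, about 52 mm high; origin: centre of underside. Leave alone.
- medicine_carton: Small carton lying flat, 45 x 90 mm, 30 mm high; origin: centre of underside. Leave alone.
- strip_tub: Grey tub with a black cap, 44 mm across, 60 mm high; origin: centre of underside. Leave alone.

How it is judged:
On the way:
1. the carousel has dropped over the drive keys and sits home on the spindle's flange (z of carousel in the frame of spindle_seat below 0.003 m and horizontal distance between carousel and spindle_seat below 0.003 m and angle between carousel's own z axis and vertical below 0.05 rad), for 0.2 s.
At the end, for the whole second after the job is handed in: The carousel sits home on the spindle flange (underside within 2.5 mm of the seat, within 3 mm of the axis, level within 0.04 rad), its handle within 0.14 rad of the analyser's front-to-back line (either way round), at rest and released; the bystanders stand where they stood (z of carousel in the frame of spindle_seat below 0.0025 m and horizontal distance between carousel and spindle_seat below 0.003 m and angle between carousel's own z axis and vertical below 0.04 rad and angle between the x axis of carousel and the x axis of analyser, either way round below 0.14 rad and linear speed of carousel below 0.01 m/s and angular speed of carousel below 0.05 rad/s); the robot touches nothing.
It fails at once if the carousel is forced down on the keys: still more than 5 mm too high, it presses on the analyser with more than 45 N (contact force between carousel and analyser above 45 N and z of carousel in the frame of spindle_seat above 0.005 m and linear speed of carousel below 0.01 m/s).
It fails at once if the carousel is slammed or dropped on the analyser, with more than 70 N (contact force between carousel and analyser above 70 N).
It fails at once if the carousel is tipped by more than about 30 degrees (angle between carousel's own z axis and vertical above 0.55 rad).
It fails at once if a bystander is knocked over or moved by more than 30 mm (distance of any of tube_rack, reagent_bottle, pen_cup, glue_bottle, stapler, medicine_carton, strip_tub from where it was at the start of the episode above 0.03 m or angle between any of tube_rack, reagent_bottle, pen_cup, glue_bottle, stapler, medicine_carton, strip_tub's own z axis and vertical above 0.5 rad).
It also fails if it takes over 58 s, if anything falls off the work surface, if the arm or the gripper's body presses on something with over 40 N, if the wrist force passes 120 N, or if a joint passes its speed limit or range.

ROBOT

A 6-joint arm with a two-finger parallel gripper is mounted at the origin on the work surface. World frame = base frame: x ahead of the robot, y to its left, z up, the work surface at z = 0. Lengths are in m, angles in rad, forces in N, time in s.
With the tool pointing down it reaches from about 0.325 to 0.775 m from the base axis. Payload 5.5 kg.
Tool frame: the origin (TCP) lies at the very end of the fingers, on their centre line; the grasp point (between the pads) lies 19 mm behind it; z points along the fingers, y is the direction in which the jaws open and shut (so a half turn about z gives the same grasp; the last joint's range is limited). The gripper opens to 85 mm and grips with 20 to 120 N. Pads are 22 mm wide; open, the fingers measure 114 mm over their backs; the gripper's body (76 mm by 85 mm) begins 54 mm behind the grasp point. The pads swing forward as they close: fully open they stand 13 mm farther back than shut.
Start: joints at [-1.272, 0.091, 1.231, -0, 1.82, -0.057], TCP at [0.209, -0.562, 0.194] pointing down, gripper open.
Joint ranges: [-2.87, 2.87], [-0.86, 2.18], [0.17, 2.46], [-1.51, 4.65], [0.06, 2.69], [-2.65, 2.65]. Speed limits (rad/s): [2.57, 2.57, 3.01, 3.14, 3.14, 3.14].

INTERFACE

Orientations are given as a rotation vector (axis times angle).
In Python, from cell import manip gives the robot as it stands.
- The arm moves only by the tool apply_moves, never from a script. Its argument "motion" is one flat list of numbers, 4 for each row, row after row: the shift along the tool's x, y, z as a fraction of full scale, then the turn about the tool's z as a fraction of full scale. A call has 1 to 10 rows; each row shifts and turns the commanded pose from where the row before left it, along the tool's axes as they then stand; what a row does not reach is not made up. Full scale, the value 1, is 0.12 m for a shift and 90 degrees for a turn. A row lasts 1/8 s, in which the tool goes at most 62.5 mm and 10.7 degrees, less where a joint would pass 70% of its speed; a pose out of reach is approached as far as the arm can. A call with a number of a shift or a turn outside -1 to 1 is refused whole. A call with a gripper value outside its range is refused whole. "fingers" is the opening, from -1 (shut) to 1 (fully open), set as the call begins (left out, the last holds). The fingers move at their own pace and stop on an object; "grip_force" is the grip in N (left out, the last holds). Time passes only in rows, so rows that do not move let the fingers close. It gives the time, the measured TCP pose, the force and the opening at its end, in the units of the state.
- manip.state(): the state, without advancing time (a new reading comes with each control period).
- manip.snapshot(name): name is "scene" or "top" or "wrist"; returns a dict with "img" (400x640x3 uint8, red, green, blue), "camera_matrix" (3x3 intrinsics, pixels), "cam_to_world" (4x4, takes a point from camera to world coordinates); the wrist camera has in their place "T_tool_cam" (4x4, takes a point from camera to tool coordinates, whose origin is the TCP and whose axes are the flange's). Camera axes: x right, y up, looking along -z (the intrinsics and any distortion apply to the point x, -y, -z); pixel columns grow to the right and rows downward; lengths in m; the calibration is good to about 2 mm. A picture is of the moment at which its call begins: read the wrist's pose just before it. There is no depth.
- manip.hand_in(): hands the job in, once; it reports no verdict.
Trained networks look in the newest picture that a camera, given by its name, has taken for a name from the list of things; names that differ only in an ending like _2 or _b are one class to them, and where a whole thing is asked for, a point or a joint stands for the part that bears it (a point fixed in the world has none). Each returns a list of dicts, best first, with "conf" (0 to 1); they miss things now and then, are a little off and sometimes report something else, mostly with a low value. They report only what shows in the picture. A call takes as long as a camera call.
- manip.cut_out(camera, query): "region" (400x640 bool, what is visible of it) and "box" ([left, top, right, bottom] in pixels, round what is visible of it).
The state is a dict: "time_s": time; "joint_pos": joint angles; "qd": joint speeds; "effort": joint torques, N m; "tcp_pos": TCP position; "ee_rot": TCP orientation; "ft_force": force on the tool from outside, world axes, zero at the start; "ft_torque": the same for the moment, N m; "width": finger opening in m.
Only numpy, scipy, OpenCV 4.12 (cv2) and the standard library are available. Lean on these libraries where they do the work, as an engineer would, in place of code of your own. Each camera call takes 0.05 s, during which the arm holds its last target.

## Working session

There is one attempt and no reset: what is moved stays moved. The work goes in short steps, Python scripts to look and compute and a tool call to move; the robot and the scene stay as the last step left them, time stands still between calls to the robot, and variables do not carry over. Pictures are saved under pics/ and viewed, and the job is handed in when it is done.

Besides the shell and the picture viewer there is one more tool, called after "Emit:" in YAML: its name, and indented under it one key for each argument. apply_moves: Moves the arm, as the interface text tells. Its arguments: {"type":"object","properties":{"motion":{"type":"array"},"fingers":{"type":"number"},"grip_force":{"type":"number"}},"required":["motion"]}

```bash
ls; mkdir -p pics; python3 - <<'E'
from cell import manip
import cv2,numpy as np
s=manip.state(); print({k:np.round(v,3) for k,v in s.items()})
for c in ["scene","top","wrist"]:
    d=manip.snapshot(c); cv2.imwrite(f"pics/{c}0.png",d["img"][:,:,::-1])
    np.savez(f"{c}0.npz",**d)
    print(c,np.round(d["camera_matrix"],1).tolist(),np.round(d.get("cam_to_world",d.get("T_tool_cam")),3).tolist(), d.keys())
    for q in ["carousel","analyser","carousel_handle"]:
        for r in manip.cut_out(c,q)[:2]: print(c,q,round(r["conf"],2),r["box"],r["region"].sum())
E
```

```text
pics
{'time_s': np.float64(0.0), 'joint_pos': array([-1.272,  0.092,  1.232, -0.   ,  1.82 , -0.057]), 'qd': array([ 0.001, -0.002,  0.   ,  0.   , -0.   ,  0.   ]), 'effort': array([ 0.0000e+00, -4.5874e+01, -4.1802e+01, -0.0000e+00,  1.2000e-02,
        0.0000e+00]), 'tcp_pos': array([ 0.209, -0.562,  0.193]), 'ee_rot': array([-3.09 , -0.556,  0.   ]), 'ft_force': array([-0.614,  0.665,  0.249]), 'ft_torque': array([-0.021, -0.011, -0.017]), 'width': np.float64(0.085)}
scene [[374.6, 0.0, 323.7], [0.0, 374.6, 202.4], [0.0, 0.0, 1.0]] [[-0.801, -0.429, 0.418, 0.967], [0.599, -0.576, 0.556, 0.691], [0.003, 0.696, 0.718, 0.867], [0.0, 0.0, 0.0, 1.0]] dict_keys(['img', 'camera_matrix', 'cam_to_world'])
scene carousel 0.67 [333.5, 230.1, 391.9, 284.4] 2230
scene carousel 0.2 [344.3, 292.6, 387.1, 355.0] 1831
scene analyser 0.8 [197.6, 94.4, 331.6, 228.1] 10886
scene analyser 0.17 [343.8, 291.9, 388.2, 353.0] 1826
scene carousel_handle 0.9 [333.8, 234.8, 392.8, 286.0] 2336
top [[435.8, 0.0, 317.8], [0.0, 435.8, 195.1], [0.0, 0.0, 1.0]] [[-0.04, 0.97, -0.239, 0.258], [-0.999, -0.039, 0.009, 0.067], [-0.0, 0.239, 0.971, 1.159], [0.0, 0.0, 0.0, 1.0]] dict_keys(['img', 'camera_matrix', 'cam_to_world'])
top carousel 0.97 [211.4, 182.1, 268.5, 234.8] 2559
top analyser 0.72 [343.4, 119.3, 511.4, 246.4] 19730
top carousel_handle 0.92 [213.5, 181.2, 269.7, 236.3] 2450
wrist [[312.5, 0.0, 317.9], [0.0, 312.5, 199.0], [0.0, 0.0, 1.0]] [[0.0, 0.952, 0.307, 0.078], [1.0, -0.0, -0.0, 0.001], [-0.0, 0.307, -0.952, -0.179], [0.0, 0.0, 0.0, 1.0]] dict_keys(['img', 'camera_matrix', 'T_tool_cam'])
```

View pics/scene0.png

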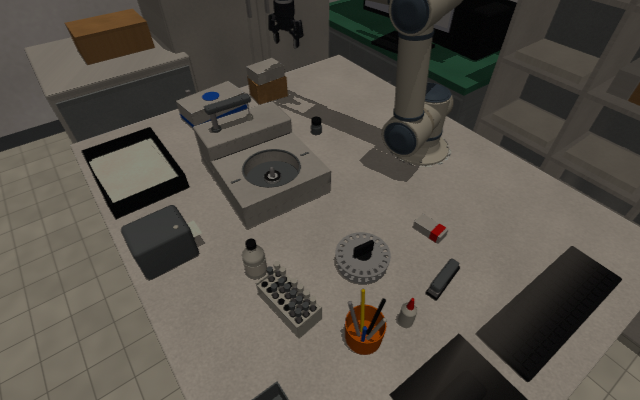

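View pics/top0.png

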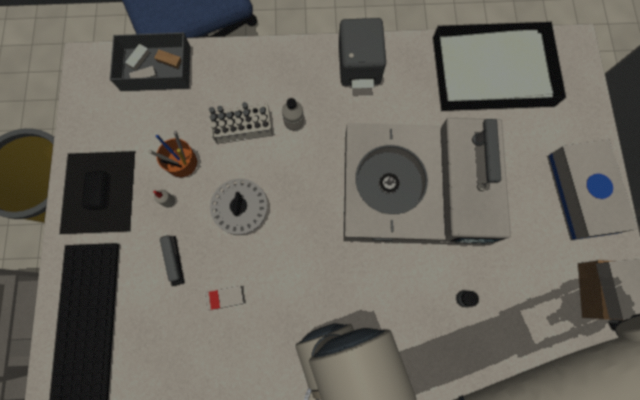

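```bash
python3 - <<'E'
import cv2
a=cv2.imread("pics/top0.png")
cv2.imwrite("pics/t_an.png",cv2.resize(a[110:260,335:520],None,fx=4,fy=4,interpolation=2))
cv2.imwrite("pics/t_ca.png",cv2.resize(a[170:245,200:280],None,fx=7,fy=7,interpolation=2))
E
```

```text
(no output)
```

View crops.

View pics/t_an.png

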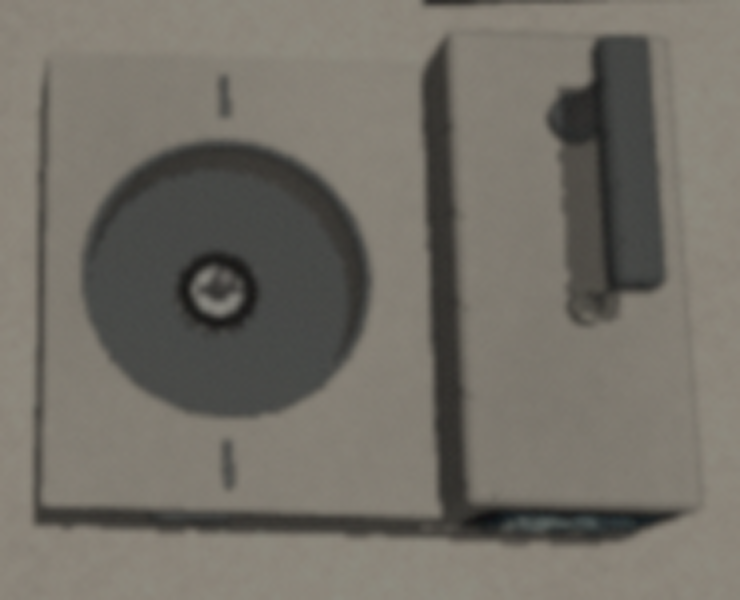

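View pics/t_ca.png

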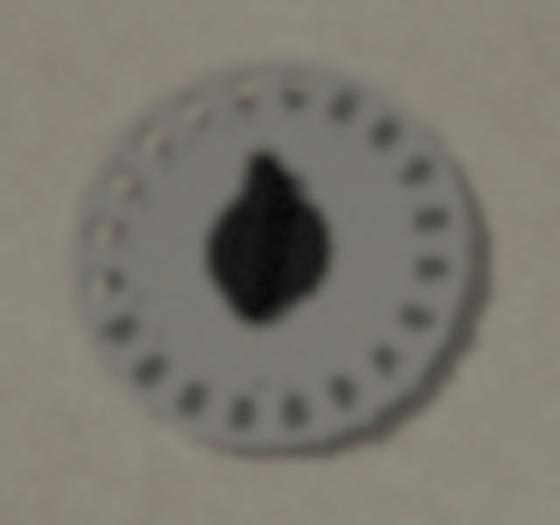

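```bash
cat > h.py <<'E'
import numpy as np,cv2
from scipy.spatial.transform import Rotation as R
def ray(d,uv,z,T=None):
    K=d["camera_matrix"]; T=d["cam_to_world"] if T is None else T
    uv=np.atleast_2d(uv).astype(float)
    r=np.c_[(uv[:,0]-K[0,2])/K[0,0],-(uv[:,1]-K[1,2])/K[1,1],-np.ones(len(uv))]@T[:3,:3].T
    t=(z-T[2,3])/r[:,2]; return T[:3,3]+r*t[:,None]
def proj(d,P,T=None):
    K=d["camera_matrix"]; T=d["cam_to_world"] if T is None else T
    p=(np.atleast_2d(P)-T[:3,3])@T[:3,:3]
    return np.c_[K[0,0]*p[:,0]/-p[:,2]+K[0,2],K[1,1]*-p[:,1]/-p[:,2]+K[1,2]]
def circ(xy):
    A=np.c_[2*xy,np.ones(len(xy))]; c=np.linalg.lstsq(A,(xy**2).sum(1),rcond=None)[0]
    return c[:2],np.sqrt(c[2]+c[:2]@c[:2])
def wristT(s,d):
    T=np.eye(4);T[:3,:3]=R.from_rotvec(s["ee_rot"]).as_matrix();T[:3,3]=s["tcp_pos"]
    return T@d["T_tool_cam"]
E
python3 - <<'E'
from h import *
d=dict(np.load("top0.npz"))
c=lambda u,v:(335+u/4,110+v/4)
rb=ray(d,[c(224,75),c(225,117),c(228,440),c(229,490)],.098); print("ribs",rb.round(3))
w=ray(d,[c(82,280),c(371,280),c(222,140),c(228,418),c(115,200),c(345,205),c(120,365),c(330,370)],.095)
print("well",circ(w[:,:2]),w[:,:2].round(3).tolist())
print("top of shaft",ray(d,[c(216,288)],.094))
from cell import manip
k=lambda u,v:(200+u/7,170+v/7)
ca=ray(d,[k(75,250),k(470,250),k(270,60),k(270,450),k(130,120),k(410,115),k(130,395),k(405,400)],.04)
print(circ(ca[:,:2]))
print("handle top ends",ray(d,[k(262,152),k(268,310)],.08), ray(d,[k(258,322)],.045))
manip.snapshot("top")
for q in ["carousel","tube_rack","reagent_bottle","pen_cup","glue_bottle","stapler","medicine_carton","strip_tub"]:
    r=manip.cut_out("top",q)
    if not r: print(q,None);continue
    r=r[0]; b=np.array(r["box"]); m=r["region"].astype(np.uint8)
    M=cv2.moments(m,True)
    print(q,r["conf"],b.round(),ray(d,[M["m10"]/M["m00"],M["m01"]/M["m00"]],.04).round(3))
    if q=="carousel":
        cn=max(cv2.findContours(m,0,1)[0],key=len)[:,0]; print(circ(ray(d,cn,.035)[:,:2]))
E
```

```text
ribs [[ 0.69  -0.141  0.098]
 [ 0.661 -0.139  0.098]
 [ 0.449 -0.124  0.098]
 [ 0.417 -0.122  0.098]]
well (array([ 0.55445809, -0.13232131]), np.float64(0.09019828433904718)) [[0.556, -0.04], [0.548, -0.223], [0.646, -0.136], [0.463, -0.126], [0.608, -0.065], [0.599, -0.212], [0.499, -0.061], [0.491, -0.192]]
top of shaft [[ 0.54723994 -0.12482797  0.094     ]]
(array([0.51200039, 0.26512063]), np.float64(0.07478386664894186))
handle top ends [[0.54071633 0.26178407 0.08      ]
 [0.48179439 0.25936303 0.08      ]] [[0.48464641 0.26928885 0.045     ]]
carousel 0.95 [210. 181. 264. 233.] [[0.51  0.267 0.04 ]]
(array([0.51291801, 0.26851403]), np.float64(0.07473382985267585))
tube_rack 0.81 [209. 101. 273. 145.] [[0.745 0.264 0.04 ]]
reagent_bottle 0.59 [284.  95. 300. 131.] [[0.764 0.118 0.04 ]]
pen_cup 0.65 [152. 135. 201. 176.] [[0.655 0.438 0.04 ]]
glue_bottle 0.86 [152. 189. 170. 206.] [[0.541 0.463 0.04 ]]
stapler 0.57 [157. 237. 186. 286.] [[0.377 0.437 0.04 ]]
medicine_carton 0.79 [204. 287. 244. 310.] [[0.279 0.3   0.04 ]]
strip_tub 0.56 [454. 294. 480. 310.] [[ 0.252 -0.304  0.04 ]]
```

Emit:
apply_moves:
  motion: [0.2,-0.12,-0.3,0,0.4,-0.25,-0.25,0,0.4,-0.25,0,0,0.4,-0.25,0,0,0.4,-0.25,0,0,0.4,-0.25,0,0,0.4,-0.25,0,0,0.4,-0.25,0,0,0.4,-0.25,0,0,0.4,-0.25,0,0]
  fingers: 1

```text
time_s: 2.3
tcp_pos: [0.5375, -0.1365, 0.2598]
ee_rot: [3.092, 0.556, 0.001]
ft_force: [0.1, -0.5, 0.4]
width: 0.0853
```

Emit:
apply_moves:
  motion: [0,0,0,0.115,0,0,0,0.112,0,0,0,0,0,0,0,0]

```text
time_s: 2.8
tcp_pos: [0.5365, -0.1382, 0.2596]
ee_rot: [-3.142, -0.004, -0.0]
ft_force: [0.4, -1.0, -0.2]
width: 0.0857
```

```bash
python3 - <<'E'
from cell import manip
from h import *
s=manip.state(); d=manip.snapshot("wrist"); print(s["time_s"],s["tcp_pos"],s["ee_rot"])
cv2.imwrite("pics/w1.png",d["img"][:,:,::-1]); np.savez("w1.npz",T=wristT(s,d),**d)
E
```

```text
2.8 [ 0.53645733 -0.13822333  0.25961616] [-3.14156040e+00 -3.65910552e-03 -1.09909155e-04]
```

View pics/w1.png

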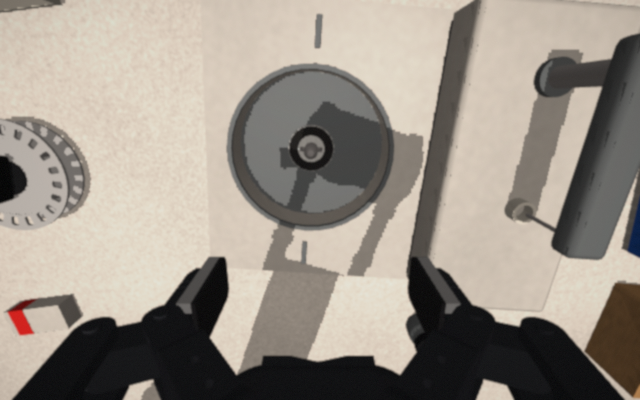

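```bash
python3 - <<'E'
import cv2
a=cv2.imread("pics/w1.png")
cv2.imwrite("pics/w1z.png",cv2.resize(a[120:180,280:345],None,fx=10,fy=10,interpolation=2))
cv2.imwrite("pics/w1w.png",cv2.resize(a[5:275,215:415],None,fx=2.2,fy=2.2,interpolation=2))
E
```

```text
(no output)
```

View pics/w1z.png

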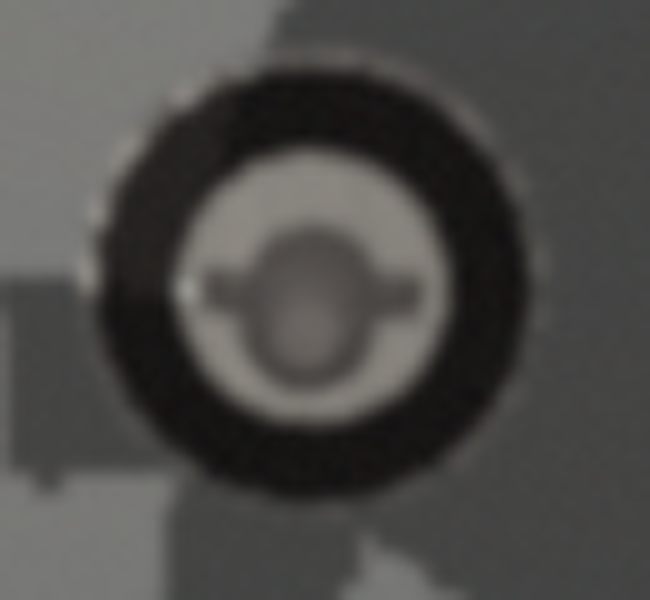

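View pics/w1w.png

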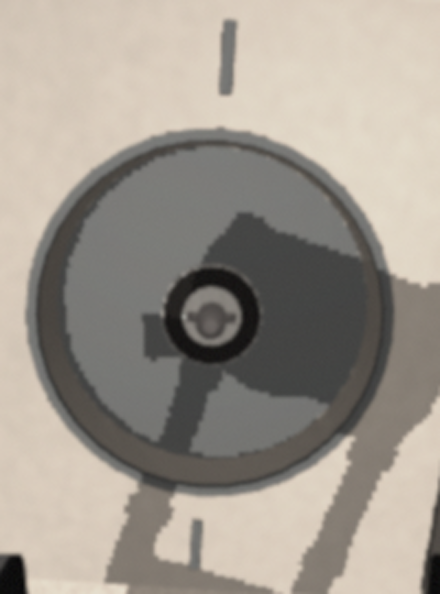

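```bash
python3 - <<'E'
from h import *
d=dict(np.load("w1.npz"));T=d["T"]
g=cv2.cvtColor(d["img"],cv2.COLOR_RGB2GRAY)
m=((g<45)).astype(np.uint8); m[:120]=0;m[180:]=0;m[:,:285]=0;m[:,340:]=0
cn=max(cv2.findContours(m,0,1)[0],key=len)[:,0]
print("flange",circ(ray(d,cn+0.0,.06,T)[:,:2]))
z=lambda u,v:(280+u/10-.45,120+v/10-.45)
print("flange hand",circ(ray(d,[z(95,285),z(530,285),z(312,65),z(312,495)],.06,T)[:,:2]))
k=ray(d,[z(205,288),z(418,297)],.068,T);print("keys",k, np.linalg.norm(k[1]-k[0]),np.arctan2(*(k[0]-k[1])[[1,0]]))
w=lambda u,v:(215+u/2.2-.27,5+v/2.2-.27)
W=ray(d,[w(28,310),w(392,310),w(210,128),w(212,494),w(80,180),w(340,185),w(80,435),w(340,440)],.095,T)
print("well",circ(W[:,:2]))
r=ray(d,[w(230,20),w(226,94),w(197,520),w(196,570)],.098,T);print("ribs",r.round(4),np.arctan2(*(r[0]-r[2])[[1,0]]))
print("shaft top circle ctr",ray(d,[z(307,325)],.094,T))
top=dict(np.load("top0.npz"));g=cv2.cvtColor(top["img"],cv2.COLOR_RGB2GRAY)
E
```

```text
flange (array([ 0.55642522, -0.13101866]), np.float64(0.02518572036661251))
flange hand (array([ 0.55712888, -0.13073399]), np.float64(0.02614603590274718))
keys [[ 0.5578926  -0.11816435  0.068     ]
 [ 0.55689051 -0.14341647  0.068     ]] 0.025271997998394358 1.5311338300872448
well (array([ 0.55733072, -0.13092333]), np.float64(0.09111489549838202))
ribs [[ 0.6918 -0.1403  0.098 ]
 [ 0.6624 -0.1386  0.098 ]
 [ 0.4515 -0.1233  0.098 ]
 [ 0.4209 -0.1224  0.098 ]] -0.07069578595934507
shaft top circle ctr [[ 0.55778699 -0.13084535  0.094     ]]
```

Emit:
apply_moves:
  motion: [-0.04,-0.48,0.08,0,-0.04,-0.48,0.08,0,-0.04,-0.48,0.08,0,-0.04,-0.48,0.08,0,-0.04,-0.48,0.08,0,-0.04,-0.48,0.08,0,-0.04,-0.48,0.08,0,0,0,0,0,0,0,0,0]

```text
time_s: 3.98
tcp_pos: [0.5033, 0.2648, 0.1924]
ee_rot: [3.141, 0.001, 0.0]
ft_force: [-0.4, -0.5, 0.6]
width: 0.0854
```

```bash
python3 - <<'E'
from cell import manip
from h import *
s=manip.state(); d=manip.snapshot("wrist"); print(s["time_s"],s["tcp_pos"],s["ee_rot"],s["ft_force"])
cv2.imwrite("pics/w2.png",d["img"][:,:,::-1]); np.savez("w2.npz",T=wristT(s,d),**d)
E
```

```text
3.975 [0.5033048  0.26476992 0.19240001] [3.14101457e+00 9.06170978e-04 8.82561821e-05] [-0.44632747 -0.50114162  0.57237753]
```

View pics/w2.png

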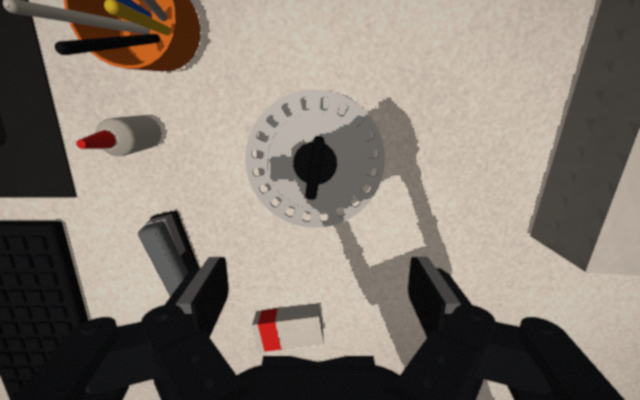

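```bash
python3 - <<'E'
import cv2,numpy as np
a=cv2.imread("pics/w2.png")[80:240,235:395]
a=np.clip(a.astype(float)*1.0,0,255); a=(255*(a/255)**0.5).astype(np.uint8)
cv2.imwrite("pics/w2z.png",cv2.resize(a,None,fx=3.7,fy=3.7,interpolation=2))
b=cv2.imread("pics/w2.png")[130:205,285:345]; b=(255*(b/255.)**0.4).astype(np.uint8)
cv2.imwrite("pics/w2h.png",cv2.resize(b,None,fx=8,fy=8,interpolation=2))
E
```

```text
(no output)
```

View pics/w2z.png

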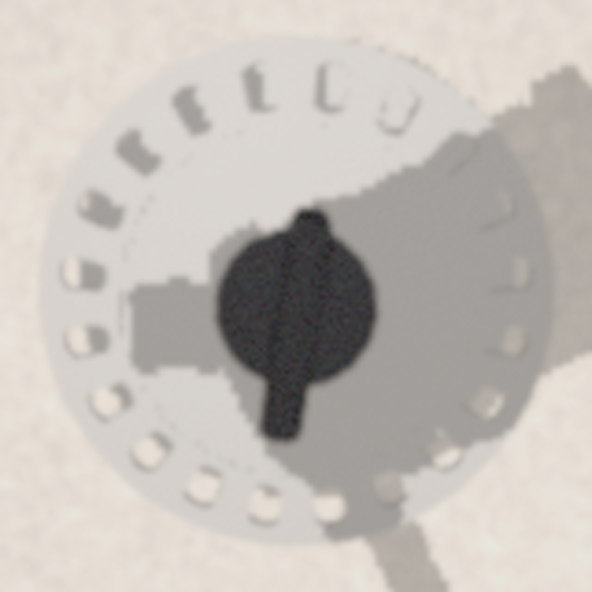

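View pics/w2h.png

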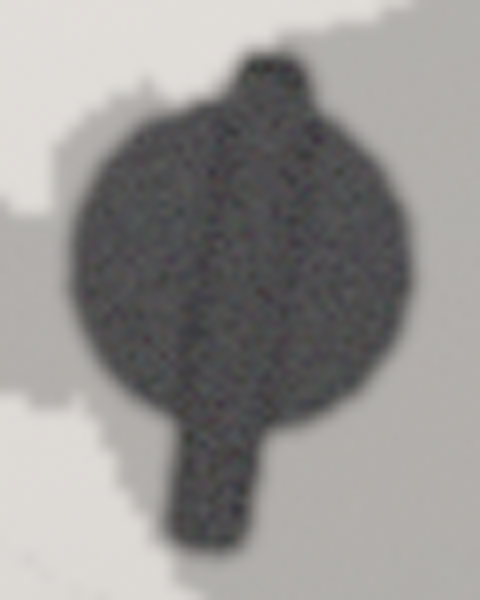

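```bash
python3 - <<'E'
from h import *
d=dict(np.load("w2.npz"));T=d["T"]
z=lambda u,v:(285+u/8-.44,130+v/8-.44)
w=lambda u,v:(235+u/3.7-.36,80+v/3.7-.36)
h=ray(d,[z(270,55),z(207,550)],.08,T);print("handle",h,h.mean(0),np.linalg.norm(h[1]-h[0]),np.arctan2(*(h[0]-h[1])[[1,0]]))
print("boss",circ(ray(d,[z(70,265),z(412,265),z(110,150),z(375,150),z(120,375),z(350,390)],.043,T)[:,:2]))
print("plate",circ(ray(d,[w(38,295),w(553,295),w(295,36),w(295,545),w(115,115),w(110,470),w(480,485),w(480,115)],.04,T)[:,:2]))
E
```

```text
handle [[0.54778485 0.26324906 0.08      ]
 [0.48793004 0.27089037 0.08      ]] [0.51785744 0.26706971 0.08      ] 0.06034060104595131 -0.12697728474154535
boss (array([0.51649681, 0.26685038]), np.float64(0.022793870088222163))
plate (array([0.51408043, 0.26645394]), np.float64(0.0750375713605155))
```

Emit:
apply_moves:
  motion: [0.1,-0.016,0.2,0.081,0,0,0.3,0,0,0,0.3,0,0,0,0.25,0,0,0,0.15,0,0,0,0,0,0,0,0,0]

```text
time_s: 4.9
tcp_pos: [0.5163, 0.267, 0.0502]
ee_rot: [-3.134, 0.202, -0.004]
ft_force: [0.4, -0.3, 0.4]
width: 0.0855
```

```bash
python3 - <<'E'
from cell import manip
from h import *
s=manip.state(); d=manip.snapshot("wrist"); print(s["time_s"],s["tcp_pos"],s["ee_rot"],s["ft_force"])
a=d["img"][:,:,::-1]; a=(255*(a/255.)**0.6).astype(np.uint8);cv2.imwrite("pics/w3.png",a)
E
```

```text
4.9 [0.51628633 0.26703322 0.0502228 ] [-3.13385816  0.20171371 -0.00374397] [ 0.44079352 -0.2554569   0.39871839]
```

View pics/w3.png

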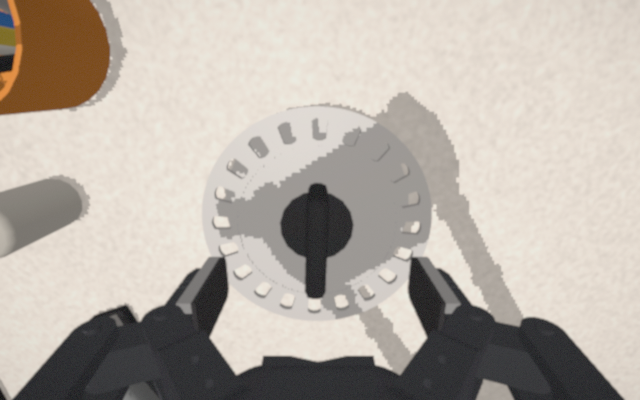

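Emit:
apply_moves:
  motion: [0,0,0.015,0,0,0,0,0,0,0,0,0,0,0,0,0,0,0,0,0,0,0,0,0,0,0,0,0,0,0,0,0]
  fingers: -1
  grip_force: 70

```text
time_s: 5.95
tcp_pos: [0.5152, 0.2671, 0.0465]
ee_rot: [-3.135, 0.201, 0.0]
ft_force: [0.1, -0.2, 0.2]
width: 0.0001
```

```bash
python3 - <<'E'
from cell import manip
from h import *
s=manip.state(); d=manip.snapshot("wrist"); print(s["time_s"],s["tcp_pos"],s["width"],s["ft_force"])
a=d["img"][:,:,::-1]; a=(255*(a/255.)**0.6).astype(np.uint8);cv2.imwrite("pics/w4.png",a)
d=manip.snapshot("scene");a=d["img"][200:320,300:450,::-1];cv2.imwrite("pics/s4.png",cv2.resize(a,None,fx=5,fy=5,interpolation=2))
E
```

```text
5.95 [0.51524056 0.26706131 0.04654283] 6.362721626896477e-05 [ 0.09410088 -0.23390343  0.21684779]
```

View pics/w4.png

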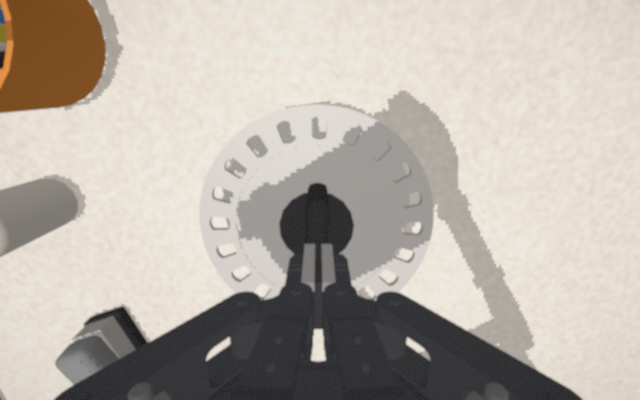

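View pics/s4.png

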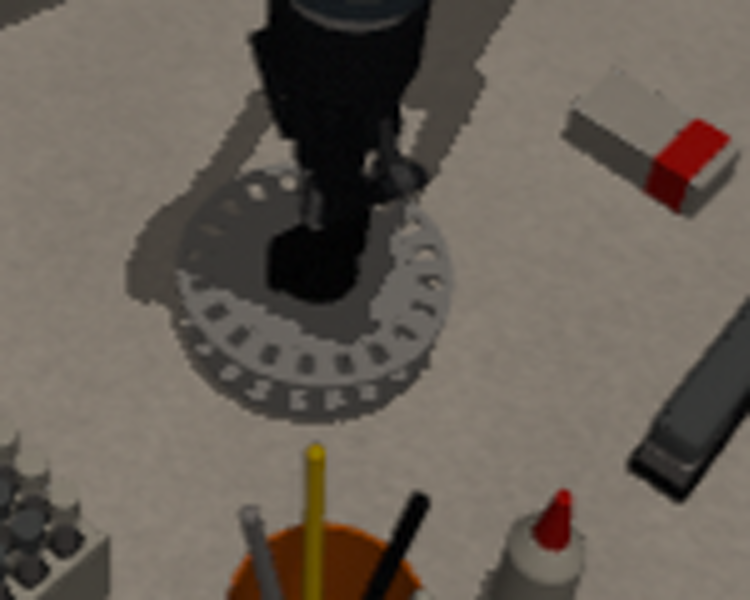

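```bash
python3 - <<'E'
from cell import manip
from h import *
d=manip.snapshot("wrist")
a=d["img"][170:370,240:400,::-1]; a=np.clip(255*(a/90.)**0.6,0,255).astype(np.uint8);cv2.imwrite("pics/w5.png",cv2.resize(a,None,fx=3,fy=3,interpolation=2)); print(manip.state()["width"])
E
```

```text
-0.000335653102237581
```

View pics/w5.png

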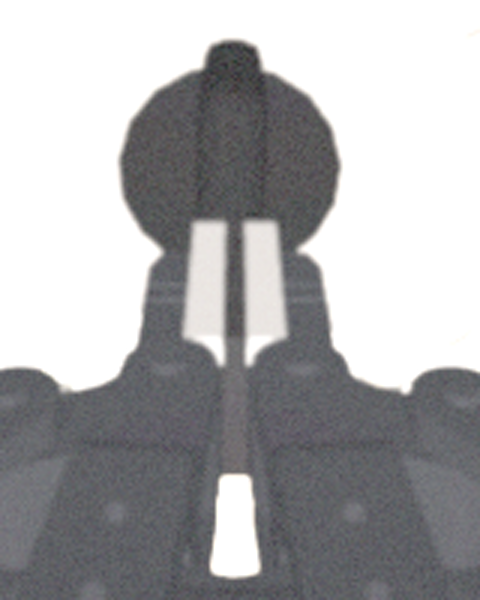

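```bash
python3 - <<'E'
from cell import manip
from h import *
s=manip.state();d=manip.snapshot("scene")
c=s["tcp_pos"]; M=R.from_rotvec(s["ee_rot"]).as_matrix()
a=d["img"][:,:,::-1].copy(); a=np.clip(255*(a/150.)**0.5,0,255).astype(np.uint8)
x0,y0=310,170;f=6
a=cv2.resize(a[y0:y0+100,x0:x0+110],None,fx=f,fy=f,interpolation=2)
for off,col in [(0,(0,0,255)),(-.019,(0,255,0)),(-.041,(255,0,0)),(-.073,(255,255,0))]:
    p=(proj(d,c+M@[0,0,off])[0]-[x0,y0]+.5)*f; cv2.circle(a,tuple(int(v) for v in p),4,col,-1)
H=np.array([.516,.267,0]);ux=np.array([np.cos(.127),-np.sin(.127),0])
for e in (-.03,.03):
  for z in(.043,.08):
    p=(proj(d,H+ux*e+[0,0,z])[0]-[x0,y0]+.5)*f; cv2.drawMarker(a,tuple(int(v) for v in p),(255,0,255),0,10,2)
cv2.imwrite("pics/s5.png",a); print(s["width"],s["joint_pos"])
E
```

```text
-0.000335653102237581 [ 4.19514860e-01  5.98551158e-02  1.52529160e+00 -1.14085120e-05
  1.55649870e+00  2.11834277e+00]
```

View pics/s5.png

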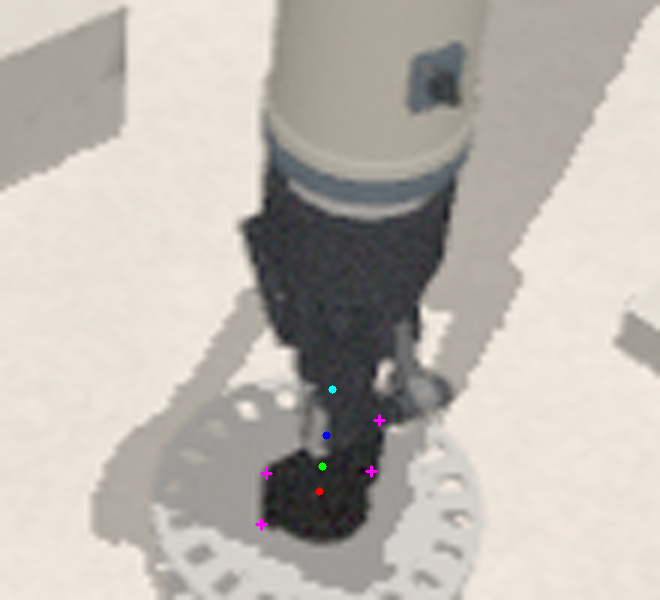

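Emit:
apply_moves:
  motion: [0,0,0,0,0,0,0,0,0,0,0,0,0,0,0,0,0,0,0.08,0,0,0,0.08,0,0,0,0.05,0,0,0,0,0]
  fingers: 0

```text
time_s: 7.15
tcp_pos: [0.5147, 0.2668, 0.0202]
ee_rot: [3.134, -0.201, -0.003]
ft_force: [-0.2, 0.9, 0.0]
width: 0.0427
```

```bash
python3 - <<'E'
from cell import manip
from h import *
s=manip.state(); d=manip.snapshot("wrist"); print(s["time_s"],s["tcp_pos"],s["width"],s["ft_force"])
a=d["img"][170:370,220:420,::-1]; a=np.clip(255*(a/90.)**0.6,0,255).astype(np.uint8);cv2.imwrite("pics/w6.png",cv2.resize(a,None,fx=3,fy=3,interpolation=2))
E
```

```text
7.15 [0.5146636  0.26677353 0.02020188] 0.04266636072185291 [-0.2366872   0.87841956  0.01758596]
```

View pics/w6.png

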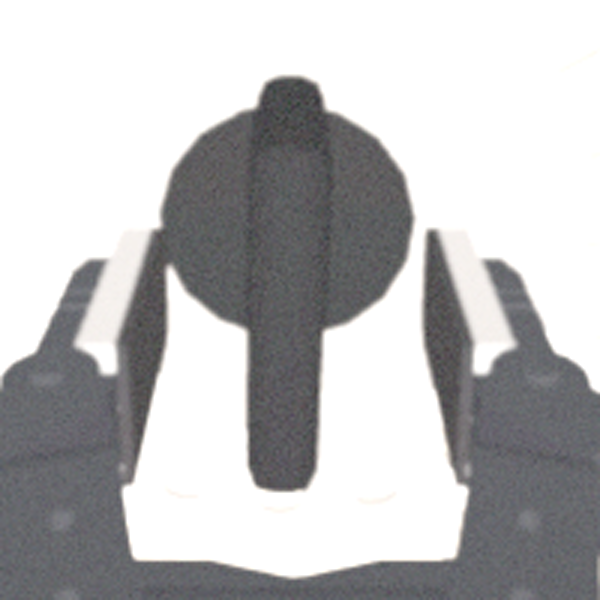

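Emit:
apply_moves:
  motion: [0,0,0.04,0,0,0,0.04,0,0,0,0,0,0,0,0,0]

```text
time_s: 7.7
tcp_pos: [0.5153, 0.2671, 0.0118]
ee_rot: [-3.135, 0.201, -0.0]
ft_force: [0.2, 0.2, -0.5]
width: 0.0428
```

Emit:
apply_moves:
  motion: [0,0,0,0,0,0,0,0,0,0,0,0,0,0,0,0,0,0,0,0]
  fingers: -1
  grip_force: 70

```text
time_s: 8.32
tcp_pos: [0.5156, 0.2673, 0.0122]
ee_rot: [-3.135, 0.201, -0.001]
ft_force: [1.0, 1.8, 2.7]
width: 0.0112
```

```bash
python3 - <<'E'
from cell import manip
from h import *
s=manip.state(); d=manip.snapshot("wrist"); print(s["time_s"],s["tcp_pos"],s["width"],s["ft_force"])
a=d["img"][170:370,220:420,::-1]; a=np.clip(255*(a/90.)**0.6,0,255).astype(np.uint8);cv2.imwrite("pics/w7.png",cv2.resize(a,None,fx=3,fy=3,interpolation=2))
d=manip.snapshot("scene");x0,y0=310,170
a=d["img"][:,:,::-1].copy(); a=np.clip(255*(a/150.)**0.5,0,255).astype(np.uint8)
cv2.imwrite("pics/s7.png",cv2.resize(a[y0:y0+100,x0:x0+110],None,fx=6,fy=6,interpolation=2))
E
```

```text
8.325 [0.51556673 0.26728476 0.01219925] 0.011162070449476157 [0.9638146  1.8127694  2.70423429]
```

View pics/w7.png

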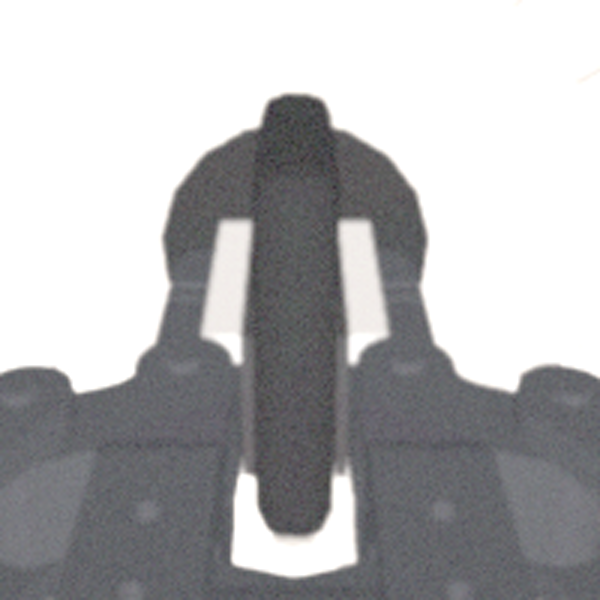

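View pics/s7.png

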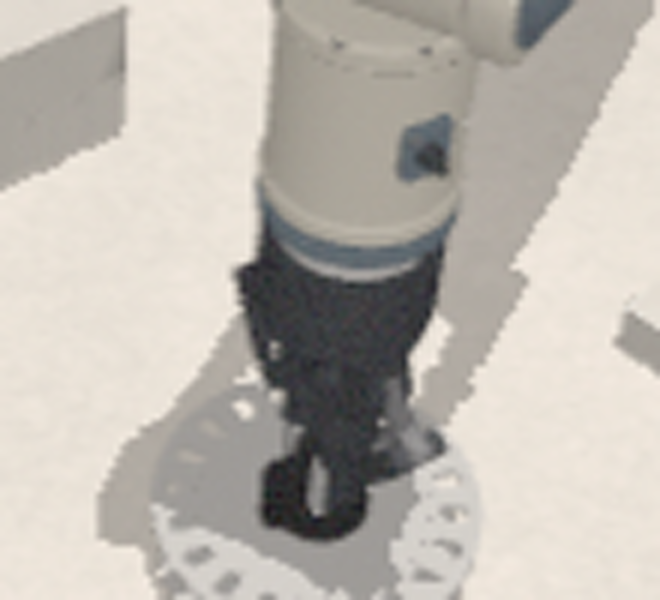

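```bash
python3 - <<'E'
from cell import manip
from h import *
s=manip.state(); d=manip.snapshot("wrist");T=wristT(s,d)
h=ray(d,[(220+297/3,170+95/3-.3),(220+293/3,170+535/3-.3)],.08,T);m=h.mean(0)
M=R.from_rotvec(s["ee_rot"]).as_matrix()
print(h,m,np.linalg.norm(h[0]-h[1]),"in tool",M.T@(m-s["tcp_pos"]),s["tcp_pos"])
E
```

```text
[[0.55610091 0.26052885 0.08      ]
 [0.48832944 0.26974367 0.08      ]] [0.52221517 0.26513626 0.08      ] 0.06839506418018518 in tool [ 0.00691608  0.00125045 -0.06778754] [0.51557692 0.26729551 0.01220754]
```

```bash
python3 - <<'E'
from cell import manip
from h import *
s=manip.state(); d=manip.snapshot("wrist");T=wristT(s,d)
M=R.from_rotvec(s["ee_rot"]).as_matrix()
h=ray(d,[(319,228),(220+293/3,170+535/3-.3)],.08,T);print(np.linalg.norm(h[0]-h[1]),h)
h=ray(d,[(319,170+95/3-.3)],.043,T);print("foot",M.T@(h[0]-s["tcp_pos"]))
g=cv2.cvtColor(d["img"],cv2.COLOR_RGB2GRAY)
# boss circle
w=lambda u,v:(220+u/3-.33,170+v/3-.33)
for z in(.043,.03,.055):
  b=ray(d,[w(163,235),w(427,235),w(175,185),w(415,185),w(205,145),w(380,150),w(245,128),w(345,128)],z,T)
  c,r=circ(b[:,:2]);print(z,c,r,"tool",M.T@(np.r_[c,z]-s["tcp_pos"]))
E
```

```text
0.0575420579897994 [[0.54533261 0.26187797 0.08      ]
 [0.48832811 0.26972501 0.08      ]]
foot [ 0.02890647  0.00165986 -0.03080246]
0.043 [0.5169053  0.26607421] 0.023279025900402765 tool [ 0.00152774  0.00100064 -0.03082252]
0.03 [0.51028244 0.26693509] 0.025315950212874604 tool [-0.00516055  0.00099969 -0.01782751]
0.055 [0.5230187  0.26527957] 0.021398788073533105 tool [ 0.00770154  0.00100152 -0.04281791]
```

Emit:
apply_moves:
  motion: [0,0,-0.15,0,0,0,-0.3,0,0,0,-0.35,0,0,0,-0.28,0,0,0,0,0]

```text
time_s: 9.15
tcp_pos: [0.5165, 0.2674, 0.1449]
ee_rot: [-3.133, 0.201, -0.008]
ft_force: [0.2, 0.4, -3.8]
width: 0.0109
```

Emit:
apply_moves:
  motion: [0.05,0.2,0,0,0.09,0.4,0,0,0.1,0.42,0,0,0.1,0.42,0,0,0.1,0.42,0,0,0.1,0.42,0,0,0.1,0.42,0,0,0.08,0.36,0,0,0.04,0.18,0,0,0,0,0,0]

```text
time_s: 10.4
tcp_pos: [0.5552, -0.1311, 0.1392]
ee_rot: [-3.134, 0.204, 0.005]
ft_force: [0.8, 0.8, -3.0]
width: 0.0112
```

Emit:
apply_moves:
  motion: [0,0,0,-0.1,0,0,0,-0.11,0,0,0,-0.11,0,0,0,-0.11,0,0,0,-0.11,0,0,0,-0.11,0,0,0,-0.11,0,0,0,-0.11,0,0,0,-0.1,0,0,0,-0.086]

```text
time_s: 11.65
tcp_pos: [0.5558, -0.1282, 0.1405]
ee_rot: [-2.257, -2.183, 0.0]
ft_force: [0.5, 0.4, -2.9]
width: 0.011
```

```bash
python3 - <<'E'
from cell import manip
from h import *
s=manip.state(); print(s["time_s"],s["tcp_pos"],s["ee_rot"],s["joint_pos"])
M=R.from_rotvec(s["ee_rot"]).as_matrix();print("yaw",np.arctan2(M[1,0],M[0,0]),M[:,2])
for c in("scene","wrist"):
  d=manip.snapshot(c);a=d["img"][:,:,::-1].copy(); a=np.clip(255*(a/200.)**0.6,0,255).astype(np.uint8)
  if c=="scene": a=cv2.resize(a[90:230,190:340],None,fx=4,fy=4,interpolation=2)
  cv2.imwrite(f"pics/{c}8.png",a)
E
```

```text
11.65 [ 0.55579931 -0.1281548   0.14047228] [-2.25660840e+00 -2.18293532e+00  1.02196078e-04] [-2.86854057e-01  8.77529443e-03  1.41072119e+00  9.04223042e-04
  1.72380681e+00 -2.53530570e-01]
yaw 1.5376089653523306 [-0.00138795  0.00134116 -0.99999814]
```

View pics/scene8.png

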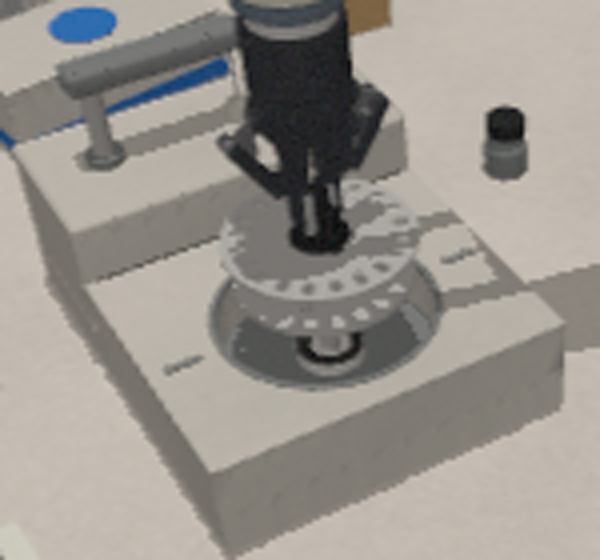

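View pics/wrist8.png

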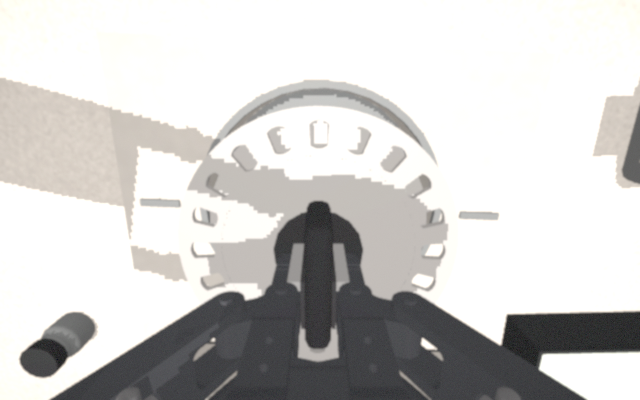

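```bash
python3 - <<'E'
from cell import manip
from h import *
s=manip.state(); d=manip.snapshot("wrist");T=wristT(s,d)
g=cv2.cvtColor(d["img"],cv2.COLOR_RGB2GRAY)
for x0,x1,y0,y1 in[(136,186,195,211),(452,504,207,224)]:
    m=g[y0:y1,x0:x1].astype(float);b=np.median(m); print(b,m.min())
    ys,xs=np.nonzero(m<b*0.8);print(xs.min()+x0,xs.max()+x0,ys.mean()+y0)
    # ends
    e=ray(d,[(xs.min()+x0-.5,ys[xs<xs.min()+6].mean()+y0),(xs.max()+x0+.5,ys[xs>xs.max()-6].mean()+y0)],.098,T);print(e.round(4),e.mean(0))
E
```

```text
200.5 101.0
140 180 203.54545454545453
[[ 0.4216 -0.1205  0.098 ]
 [ 0.4522 -0.1226  0.098 ]] [ 0.43693113 -0.12156813  0.098     ]
204.0 106.0
459 498 213.47194719471946
[[ 0.6613 -0.1375  0.098 ]
 [ 0.6916 -0.1392  0.098 ]] [ 0.67649209 -0.13834004  0.098     ]
```

Emit:
apply_moves:
  motion: [0,0,0,0,0,0,0,0]

```text
time_s: 12.05
tcp_pos: [0.5561, -0.1299, 0.1412]
ee_rot: [-2.266, -2.175, -0.0]
ft_force: [-0.0, 0.6, -3.9]
width: 0.0109
```

```bash
python3 - <<'E'
from cell import manip
from h import *
s=manip.state()
M=R.from_rotvec(s["ee_rot"]).as_matrix();print(s["tcp_pos"],"yaw",np.arctan2(M[1,0],M[0,0]),s["ft_force"],s["ft_torque"])
print(M.T@(np.array([.5562,-.1306,.14])-s["tcp_pos"])/.12)
E
```

```text
[ 0.55605095 -0.12986433  0.14123798] yaw 1.529896963791928 [-0.0106991   0.61802061 -3.88342363] [ 0.04032452 -0.0251483  -0.05717249]
[-0.00607647  0.00149346  0.01031515]
```

Emit:
apply_moves:
  motion: [-0.006,0.002,0.1,0,0,0,0.1,0,0,0,0.06,0,0,0,0.03,0,0,0,0.03,0,0,0,0.03,0,0,0,0,0]

```text
time_s: 12.92
tcp_pos: [0.5562, -0.1309, 0.0991]
ee_rot: [-2.265, -2.176, 0.0]
ft_force: [0.2, -0.7, -3.8]
width: 0.0109
```

Emit:
apply_moves:
  motion: [0,0,0.025,0,0,0,0.025,0,0,0,0,0]

```text
time_s: 13.3
tcp_pos: [0.5563, -0.1308, 0.093]
ee_rot: [-2.265, -2.176, -0.0]
ft_force: [0.7, 0.5, -3.4]
width: 0.0109
```

Emit:
apply_moves:
  motion: [0,0,0.025,0,0,0,0.025,0,0,0,0.02,0,0,0,0,0]

```text
time_s: 13.8
tcp_pos: [0.5563, -0.1308, 0.0846]
ee_rot: [-2.265, -2.176, -0.0]
ft_force: [2.6, 0.7, -5.1]
width: 0.0113
```

Emit:
apply_moves:
  motion: [0,0,0.01,0,0,0,0.01,0,0,0,0,0]

```text
time_s: 14.18
tcp_pos: [0.5564, -0.1309, 0.0826]
ee_rot: [2.265, 2.176, 0.0]
ft_force: [1.3, 0.1, -3.5]
width: 0.0109
```

Emit:
apply_moves:
  motion: [0,0,0.01,0,0,0,0.01,0,0,0,0,0]

```text
time_s: 14.55
tcp_pos: [0.5564, -0.1309, 0.08]
ee_rot: [2.265, 2.177, 0.0]
ft_force: [2.1, 1.3, -3.8]
width: 0.0109
```

Emit:
apply_moves:
  motion: [0,0,0.01,0,0,0,0.01,0,0,0,0,0]

```text
time_s: 14.92
tcp_pos: [0.5563, -0.1309, 0.0776]
ee_rot: [-2.265, -2.177, -0.0]
ft_force: [2.7, 2.3, -2.8]
width: 0.0105
```

Emit:
apply_moves:
  motion: [0,0,0.01,0,0,0,0,0,0,0,0,0]

```text
time_s: 15.3
tcp_pos: [0.5564, -0.1309, 0.0765]
ee_rot: [2.265, 2.177, 0.0]
ft_force: [3.2, 0.7, -3.8]
width: 0.0111
```

Emit:
apply_moves:
  motion: [0,0,0.01,0,0,0,0,0,0,0,0,0]

```text
time_s: 15.68
tcp_pos: [0.5563, -0.1309, 0.0753]
ee_rot: [2.265, 2.177, 0.0]
ft_force: [2.7, 1.1, -3.0]
width: 0.0114
```

Emit:
apply_moves:
  motion: [0,0,0.01,0,0,0,0,0,0,0,0,0]

```text
time_s: 16.05
tcp_pos: [0.5563, -0.1309, 0.0741]
ee_rot: [2.265, 2.177, 0.0]
ft_force: [3.9, 2.6, -2.6]
width: 0.0107
```

Emit:
apply_moves:
  motion: [0,0,0.01,0,0,0,0,0,0,0,0,0]

```text
time_s: 16.42
tcp_pos: [0.5563, -0.1309, 0.0729]
ee_rot: [2.265, 2.177, 0.0]
ft_force: [1.8, 2.0, -2.7]
width: 0.0104
```

Emit:
apply_moves:
  motion: [0,0,0.008,0,0,0,0,0,0,0,0,0]

```text
time_s: 16.8
tcp_pos: [0.5564, -0.131, 0.0722]
ee_rot: [2.265, 2.176, 0.0]
ft_force: [1.7, 1.4, -0.1]
width: 0.0112
```

Emit:
apply_moves:
  motion: [0,0,0.006,0,0,0,0,0,0,0,0,0]

```text
time_s: 17.18
tcp_pos: [0.5565, -0.131, 0.0722]
ee_rot: [2.265, 2.176, 0.001]
ft_force: [-0.1, 4.1, 4.1]
width: 0.0111
```

```bash
python3 - <<'E'
from cell import manip
from h import *
s=manip.state();print(s["tcp_pos"],s["ft_force"],s["ft_torque"])
d=manip.snapshot("scene");a=d["img"][:,:,::-1].copy(); a=np.clip(255*(a/200.)**0.6,0,255).astype(np.uint8)
cv2.imwrite("pics/scene9.png",cv2.resize(a[90:230,190:340],None,fx=4,fy=4,interpolation=2))
E
```

```text
[ 0.55648829 -0.1309905   0.07216472] [-0.08096964  4.09179275  4.09982517] [ 0.60319048 -0.07547212 -0.02174769]
```

View pics/scene9.png

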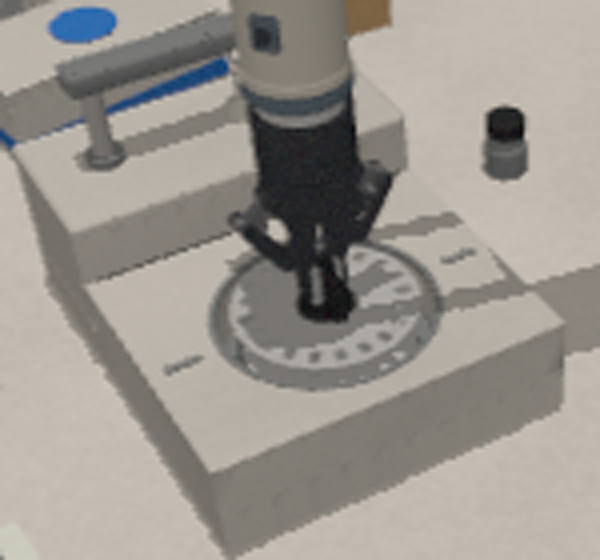

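Emit:
apply_moves:
  motion: [0,0,0,0.05,0,0,0,0.1,0,0,0,0.1,0,0,0,0.1,0,0,0,0.1,0,0,0,0,0,0,0,0]

```text
time_s: 18.1
tcp_pos: [0.5562, -0.131, 0.0722]
ee_rot: [2.879, 1.257, 0.0]
ft_force: [-0.5, 4.2, 5.4]
width: 0.0108
```

Emit:
apply_moves:
  motion: [0,0,0,0.1,0,0,0,0.1,0,0,0,0.1,0,0,0,0.1,0,0,0,0.1,0,0,0,0.07,0,0,0,0,0,0,0,0,0,0,0,0]

```text
time_s: 19.23
tcp_pos: [0.5557, -0.1299, 0.0722]
ee_rot: [-3.138, 0.111, 0.002]
ft_force: [-3.2, 7.2, 7.0]
width: 0.0111
```

```bash
python3 - <<'E'
from cell import manip
from h import *
s=manip.state();M=R.from_rotvec(s["ee_rot"]).as_matrix();print(s["time_s"],s["tcp_pos"],np.arctan2(M[1,0],M[0,0]),s["ft_force"],s["ft_torque"])
d=manip.snapshot("wrist");a=d["img"][:,:,::-1].copy(); a=np.clip(255*(a/200.)**0.6,0,255).astype(np.uint8)
cv2.imwrite("pics/w10.png",a)
E
```

```text
19.225 [ 0.55566369 -0.12986612  0.07223562] -0.0708596762218453 [-3.17576047  7.22019801  6.96888484] [ 1.21067829  0.53530264 -0.06736284]
```

View pics/w10.png

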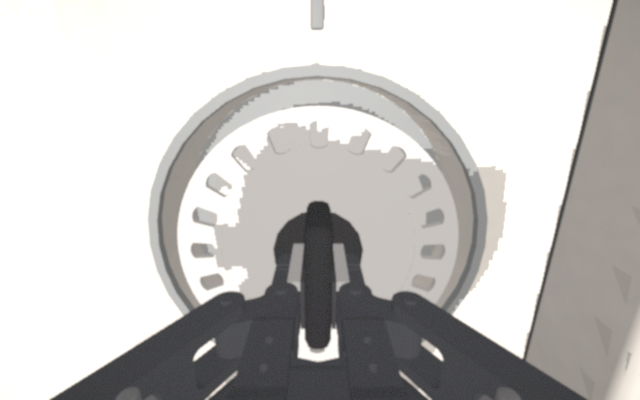

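Emit:
apply_moves:
  motion: [-0.003,-0.007,0,0,0,0,0,0]

```text
time_s: 19.52
tcp_pos: [0.5556, -0.1298, 0.0722]
ee_rot: [-3.139, 0.112, 0.001]
ft_force: [-2.2, 4.3, 7.0]
width: 0.0111
```

Emit:
apply_moves:
  motion: [0,0,0,0,0,0,0,0,0,0,0,0,0,0,0,0]
  fingers: 0

```text
time_s: 20.02
tcp_pos: [0.5558, -0.1303, 0.071]
ee_rot: [3.139, -0.113, -0.001]
ft_force: [-0.6, 0.4, -0.1]
width: 0.043
```

Emit:
apply_moves:
  motion: [0,0,-0.05,0,0,0,-0.1,0,0,0,-0.3,0,0,0,-0.3,0,0,0,-0.3,0,0,0,-0.2,0,0,0,0,0,0,0,0,0]

```text
time_s: 21.02
tcp_pos: [0.5558, -0.13, 0.2204]
ee_rot: [-3.139, 0.112, 0.002]
ft_force: [-0.4, 0.2, 1.0]
width: 0.043
```

```bash
python3 - <<'E'
from cell import manip
from h import *
s=manip.state();print(s["time_s"],s["tcp_pos"],s["ft_force"],s["width"])
d=manip.snapshot("wrist");np.savez("w11.npz",T=wristT(s,d),**d);a=d["img"][:,:,::-1].copy();cv2.imwrite("pics/w11.png",a)
d=manip.snapshot("scene");cv2.imwrite("pics/scene11.png",d["img"][:,:,::-1])
d=manip.snapshot("top");cv2.imwrite("pics/top11.png",d["img"][:,:,::-1])
E
```

```text
21.025 [ 0.55576775 -0.13001201  0.22037224] [-0.41054526  0.21353948  1.0152158 ] 0.04296126814491518
```

View pics/w11.png

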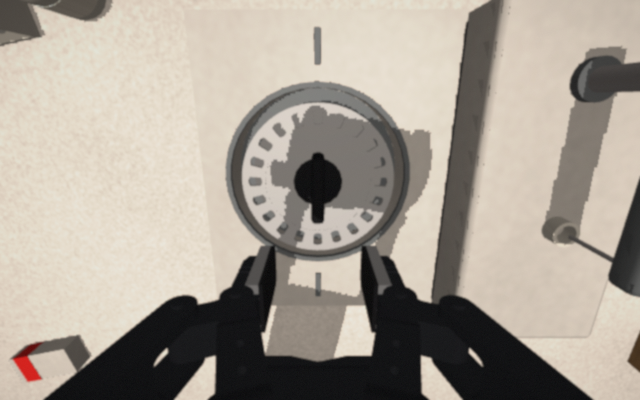

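View pics/scene11.png

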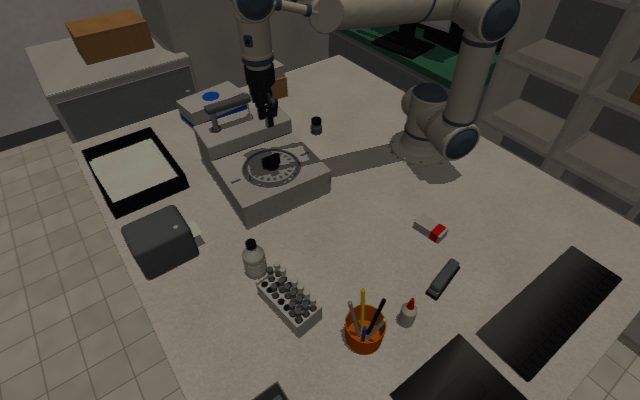

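```bash
python3 - <<'E'
from h import *
d=dict(np.load("w11.npz"));T=d["T"]
g=cv2.cvtColor(d["img"],cv2.COLOR_RGB2GRAY)
m=(g<40).astype(np.uint8);m[:145]=0;m[228:]=0;m[:,:290]=0;m[:,345:]=0
ys,xs=np.nonzero(m)
for a,b in((152,160),(206,222)):
  print([ (r,xs[ys==r].mean().round(1),len(xs[ys==r])) for r in range(a,b,3)])
t=xs[ys==154].mean();u=xs[ys==217].mean()
h=ray(d,[(t,154),(u,217)],.14,T);print("handle yaw",np.arctan2(*(h[0]-h[1])[[1,0]]))
print("rib yaw",[np.arctan2(*(q[0]-q[1])[[1,0]]) for q in [ray(d,[(317.7,30),(318,290)],.098,T)]])
m=manip=None
from cell import manip
manip.snapshot("wrist"); r=manip.cut_out("wrist","carousel")[0];print(r["conf"],r["box"])
cn=max(cv2.findContours(r["region"].astype(np.uint8),0,1)[0],key=len)[:,0]
print(circ(ray(d,cn,.10,T)[:,:2]))
s=manip.state();print(s["time_s"],s["tcp_pos"])
E
```

```text
[(152, np.float64(nan), 0), (155, np.float64(317.5), 10), (158, np.float64(317.5), 12)]
[(206, np.float64(318.0), 11), (209, np.float64(317.5), 10), (212, np.float64(317.5), 10), (215, np.float64(317.5), 10), (218, np.float64(317.5), 10), (221, np.float64(317.5), 8)]
handle yaw -0.07150070561467484
rib yaw [np.float64(-0.07001410600706481)]
0.76 [238.8, 102.6, 395.3, 253.7]
(array([ 0.55524013, -0.1305276 ]), np.float64(0.07473098758736538))
21.275 [ 0.55560589 -0.12996105  0.22003113]<stdin>:7: RuntimeWarning: Mean of empty slice.
  ret = ret.dtype.type(ret / rcount)
```

Handle and ribs agree (-0.0715 vs -0.070 rad). The plate at its home height measures 74.7 mm radius (75 stated), and the gripper is clear, so I'm handing in.

```bash
python3 -c "
from cell import manip
print(manip.hand_in())"
```

```text
the job is handed in; nothing more can be done
None
```

The carousel is back on its spindle, turned in line with the index ribs and released. I handed the job in at about 21 s; it reports no verdict.

**What I did:** I found the key angle in the wrist camera (1.53 rad) and pre-aligned the carousel's keyways to it. The carousel went down over the keys without resting on them, so no search turn was needed. I pressed it home with about 8 N, turned it with the drive by 1.6 rad, opened the fingers and lifted clear.

**Final checks:**
- **Seating:** contact came at a tool height of 72.2 mm, exactly 60 mm above the height at which I gripped it on the desk. That matches the seat, not the keys 8 mm higher.
- **Angle:** the handle measures -0.0715 rad and the ribs -0.070 rad.
- **Centre:** the carousel measures (0.555, -0.1305) and the spindle about (0.556, -0.130), within the 2 mm camera calibration.
- **Bystanders:** they look unmoved in the last scene picture, which I judged by eye. The force reading showed no contact after release.

**What disagreed:**
- **Fingertip position:** the stated tool point is wrong. The fingertips really sit about 41 mm short of it, so my first grip closed on air above the handle. I confirmed the offset in the wrist and scene cameras, then lowered step by step while watching the force, and the second grip held.
- **Flange size:** the wrist picture gave a flange radius of about 26 mm against the stated 28 mm, and a well radius of 91 mm against 88 mm. I put this down to edge picking and it did not affect the fit.

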